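# Pack two soap gift sets

### The job

Please pack the two soap gift sets: the pine tray with the blue lining gets the orange soap bar and the amber jar, and the dark wooden tray gets the green soap bar, the round lavender soap and the aluminium tin. Each thing goes in a compartment of its own, the bars in the long compartments and the round things in the square ones, flat on the tray's floor with jar and tin upright. Leave the cream bar and the green jar standing where they are.

Things in the scene. Friction and masses are not known exactly. Their poses are not given: they have to be found in the camera images.
- pine_tray: Slim gift tray of pale pine with a blue lining, 182 x 79 mm outside, two compartments in a row. Fixed. Walls and dividers 6 mm thick, tops 16 mm above the table; floor 5 mm thick. Origin: underside centre; x along its length, z up. The long compartment (97 x 67 mm) is centred at x = -36.5 mm, the square one (67 x 67 mm) at x = +51.5 mm, both at y = 0.
- dark_tray: Slim gift tray of dark wood with a grey lining, 255 x 79 mm outside, three compartments in a row. Fixed. Walls and dividers 6 mm thick, tops 16 mm above the table; floor 5 mm thick. Origin: underside centre; x along its length, z up. The long compartment (97 x 67 mm) is centred at x = -73 mm, the two square ones (67 x 67 mm) at x = +15 mm and x = +88 mm, all at y = 0.
- orange_bar: Orange soap bar, a block 75 x 45 x 36 mm high lying flat, about 120 g. Origin: centre of its underside; x along its 75 mm length, y across its 45 mm width, z up.
- green_bar: Dark green soap bar, a block 75 x 45 x 36 mm high lying flat, about 120 g. Origin: centre of its underside; x along its 75 mm length, y across its 45 mm width, z up.
- amber_jar: Small jar of amber glass with a brass-coloured lid, upright, 42 mm diameter, 62 mm high, about 110 g. Origin: centre of its underside, z up.
- lavender_puck: Round lavender-purple soap, a disc lying flat, 52 mm diameter, 36 mm high, about 90 g. Origin: centre of its underside, z up.
- tin: Round aluminium tin with a lid, upright, 60 mm diameter, 36 mm high, about 100 g. Origin: centre of its underside, z up.
- cream_bar: Spare, to be left alone: cream-coloured soap bar, a block 75 x 45 x 36 mm high lying flat, about 120 g. Origin: centre of its underside; x along its 75 mm length, y across its 45 mm width, z up.
- green_jar: Spare, to be left alone: small jar of green glass with a black lid, upright, 42 mm diameter, 62 mm high. Origin: centre of its underside, z up. The stock stands between the trays in three rows of three, about 125 mm apart; a soap stamp (52 mm high) and a little blue dish (28 mm high) take two of the nine places and are not needed.

How it is judged:
By the outcome, as a careful person would: the job done as asked, in the order asked, and still so for the second after the job is handed in, with the robot touching nothing.
It also fails if it takes over 141 s, if anything falls off the work surface, if the arm or the gripper's body presses on something with over 40 N, if the wrist force passes 120 N, or if a joint passes its speed limit or range.

### The arm

A 7-joint arm with a two-finger parallel gripper is mounted at the origin on the work surface. World frame = base frame: x ahead of the robot, y to its left, z up, the work surface at z = 0. Lengths are in mm, angles in rad, forces in N, time in s.
With the tool pointing down it reaches from about 425 to 950 mm from the base axis. Payload 4.7 kg.
Tool frame: the origin (TCP) lies on the mounting face of the last link; the fingertips stand 182 mm ahead of it and the grasp point (between the pads) lies 164 mm ahead of it; z points along the fingers, y is the line along which they close (so a half turn about z gives the same grasp; the last joint's range is limited). The gripper opens to 87 mm and grips with 3 to 60 N. Pads are 19 mm wide; open, the fingers measure 117 mm over their backs; the gripper's body (75 mm by 190 mm) begins 51 mm behind the grasp point.
Start: joints at [-1.303, 0.469, -0.049, 1.532, 0.024, 1.141, -0.082], TCP at [197.373, 645.503, 404.773] pointing down, gripper open.
Joint ranges: [-2.59, 2.59], [-0.33, 1.99], [-1.39, 1.29], [0.1, 2.45], [-1.04, 4.18], [0.21, 1.99], [-2.66, 2.66]. Speed limits (rad/s): [2.57, 2.57, 3.14, 3.14, 3.14, 3.14, 3.14].

### API

Orientations are given as a rotation vector (axis times angle).
In Python, from bench import r gives the robot as it stands. The module is installed in compiled form; this text tells all that it offers.
- The arm moves only by the tool step_arm, never from a script. Its argument "plan" is one flat list of numbers, 7 for each row, row after row: the shift along the tool's x, y, z scaled (see below), then the turn, a rotation vector about the tool's x, y, z scaled (see below), then the opening, from -1 (shut) to 1 (fully open), so that 0 is half open. In form: [x, y, z, ax, ay, az, fingers, x, y, z, ax, ay, az, fingers, ...]. A call has 1 to 5 rows; each row is the pose to reach, as a shift and turn from the pose commanded when the call began, along the tool's axes at that moment; what a row does not reach only later rows make up. The controller multiplies each number of a shift by 0.08 m and each number of a turn by 0.5 rad. A row lasts 1/12 s, in which the tool goes at most 41.7 mm and 7.16 degrees, less where a joint would pass 70% of its speed; a pose out of reach is approached as far as the arm can. A call with a number of a shift or a turn outside -1 to 1 is refused whole. A call with a gripper value outside its range is refused whole. The fingers move at their own pace and stop on an object; "newtons" is the grip in N (left out, the last holds). Time passes only in rows, so rows that repeat a pose let the fingers close. It gives the time, the measured TCP pose, the force, the opening and the grip force at its end, in the units of the state.
- r.read_state(): the state, without advancing time (a new reading comes with each control period).
- r.grab_frame(name): name is "side" or "top"; returns the picture (400x640x3 uint8, blue, green, red); there is no depth.
- r.camera_info(name): a dict with "mtx" (3x3 intrinsics, pixels), "T" (4x4, takes a point from camera to world coordinates). Camera axes: x right, y down, z forward; pixel columns grow to the right and rows downward; lengths in mm; the calibration is good to about 2 mm. A picture is of the moment at which its call begins. camera_info takes no time and is no camera call.
- r.close_job(): hands the job in; it is judged then, once.
Trained networks look in the newest picture that a camera, given by its name, has taken for a name from the list of things; names that differ only in an ending like _2 or _b are one class to them, and where a whole thing is asked for, a point or a joint stands for the part that bears it (a point fixed in the world has none). Each returns a list of dicts, best first, with "confidence" (0 to 1); they miss things now and then, are a little off and sometimes report something else, mostly with a low value. They report only what shows in the picture. A call takes as long as a camera call.
- r.search_frame(target, camera): "xy" ([column, row] in pixels, amid what is visible of it).
- r.mark_of(target, camera): "xy" ([column, row] in pixels: a listed point, or the origin of a listed thing).
The state is a dict: "clock": time; "joint_pos": joint angles; "joint_velocities": joint speeds; "effort": joint torques, N m; "ee_pos": TCP position; "orientation": TCP orientation; "contact_force": force on the tool from outside, world axes, zero at the start; "torque": the same for the moment, N m; "finger_gap": finger opening in mm; "grasp_force": force on a finger pad.
Only numpy, scipy, OpenCV 4.12 (cv2) and the standard library are available. Lean on these libraries where they do the work, as an engineer would, in place of code of your own. Each camera call takes 0.05 s, during which the arm holds its last target. There are 200 camera calls.

## Working session

There is one attempt and no reset: what is moved stays moved. The work goes in short steps, Python scripts to look and compute and a tool call to move; the robot and the scene stay as the last step left them, time stands still between calls to the robot, and variables do not carry over. Pictures are saved under pics/ and viewed, at most 14 in all, crops included, and the job is handed in when it is done.

Besides the shell and the picture viewer there is one more tool, called after ">>>" as name(argument=value, ...) on one line, values as JSON. step_arm: Moves the arm, as the interface text tells. Shifts and turns lie within -1 to 1; 1 stands for 0.08 m of shift or 0.5 rad of turn. Its arguments: {"type":"object","properties":{"plan":{"type":"array","items":{"type":"number","minimum":-1,"maximum":1}},"newtons":{"type":"number"}},"required":["plan"]}

```bash
mkdir -p pics; cat > h.py <<'E'
from bench import r
import numpy as np, cv2
from scipy.spatial.transform import Rotation as R
def w(px,cam,z):
    c=r.camera_info(cam);T=np.array(c["T"]);d=T[:3,:3]@np.linalg.inv(np.array(c["mtx"]))@[px[0],px[1],1]
    o=T[:3,3];return o+d*(z-o[2])/d[2]
E
python3 - <<'E'
from h import *
for c in("top","side"):
    im=r.grab_frame(c);cv2.imwrite(f"pics/{c}0.png",im);print(np.array(r.camera_info(c)["T"]).round(2).tolist(),np.array(r.camera_info(c)["mtx"]).round(0).tolist())
s=r.read_state();print(s)
for n in "pine_tray dark_tray orange_bar green_bar amber_jar lavender_puck tin cream_bar green_jar".split():
    for c in("top","side"):
        for d in r.mark_of(n,c)[:2]: print(n,c,np.round(d["xy"]),round(d["confidence"],2),w(d["xy"],c,0).round()[:2])
print(r.read_state()["clock"])
E
```

```text
[[-0.02, -0.98, 0.19, 367.05], [-1.0, 0.03, 0.01, -0.17], [-0.01, -0.19, -0.98, 993.99], [0.0, 0.0, 0.0, 1.0]] [[452.0, 0.0, 319.0], [0.0, 452.0, 197.0], [0.0, 0.0, 1.0]]
[[-0.89, -0.28, 0.35, 241.87], [-0.45, 0.53, -0.72, 616.97], [0.02, -0.8, -0.6, 565.73], [0.0, 0.0, 0.0, 1.0]] [[373.0, 0.0, 318.0], [0.0, 373.0, 205.0], [0.0, 0.0, 1.0]]
{'clock': 0.1, 'joint_pos': array([-1.30289271,  0.46938374, -0.04862061,  1.53355622,  0.02410229,
        1.14102597, -0.08231034]), 'joint_velocities': array([-0.00051301, -0.00170254, -0.00085368,  0.00062525,  0.00274438,
        0.00037536,  0.00150282]), 'effort': array([ 2.62828516e-04, -5.09171927e+01, -8.13034619e-02, -2.36829579e+01,
       -6.14568614e-02,  3.44651006e-02,  6.60172554e-05]), 'ee_pos': array([197.31501782, 645.29205565, 403.79642482]), 'orientation': array([-4.64411756e-01, -3.10686166e+00,  2.78800249e-03]), 'contact_force': array([0.12843277, 0.49085036, 0.32270797]), 'torque': array([-0.02354383, -0.00762343,  0.01738181]), 'grasp_force': 0.0, 'finger_gap': 86.95864066824507}
pine_tray top [183. 249.] 0.57 [448. 311.]
pine_tray side [285. 347.] 0.92 [445. 317.]
pine_tray side [341. 272.] 0.4 [431. 116.]
dark_tray top [463. 246.] 0.79 [ 440. -305.]
dark_tray side [394. 174.] 0.96 [ 450. -304.]
orange_bar top [326. 255.] 0.83 [427.  -4.]
orange_bar side [360. 239.] 0.73 [432.   5.]
green_bar top [324. 200.] 0.72 [548.  -4.]
green_bar side [310. 222.] 0.8 [562.   3.]
amber_jar top [384. 190.] 0.63 [ 569. -138.]
lavender_puck top [268. 258.] 0.91 [423. 123.]
lavender_puck side [342. 270.] 0.98 [430. 112.]
lavender_puck side [393. 175.] 0.52 [ 450. -298.]
tin top [383. 136.] 0.73 [ 696. -142.]
tin side [293. 177.] 0.96 [ 698. -152.]
cream_bar top [328. 140.] 0.97 [689. -15.]
cream_bar side [269. 203.] 0.65 [689. -13.]
green_jar top [267. 144.] 0.6 [684. 125.]
green_jar side [238. 238.] 0.74 [678. 130.]
1.0
```

View pics/top0.png

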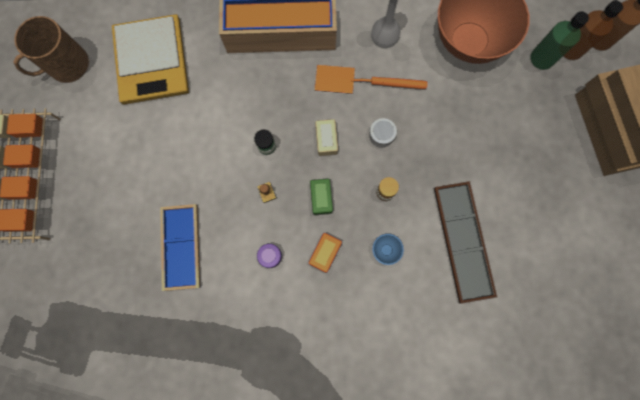

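View pics/side0.png

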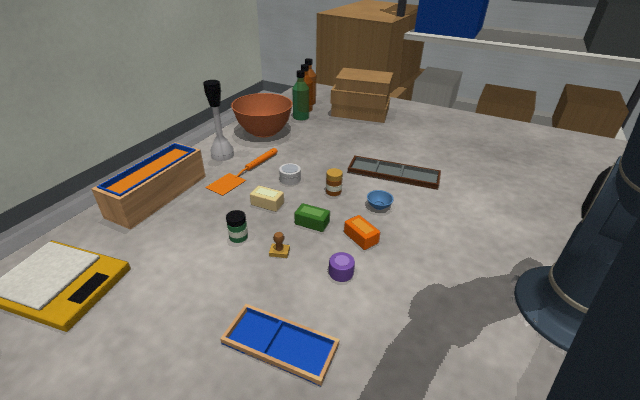

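The top view shows the pine tray at (180,248), with its long compartment at the bottom, nearer the robot. The dark tray is at (465,242), tilted about 13°, also with its long compartment at the bottom. The orange bar at (326,252) is tilted, the green bar is at (321,196), amber jar (388,188), puck (269,256) and tin (383,131). Next I'll fit model silhouettes in both views.

```bash
cat > fit.py <<'E'
from h import *
from scipy.optimize import minimize
S=4
D=dict(pine_tray=(182,79,16),dark_tray=(255,79,16),orange_bar=(75,45,36),green_bar=(75,45,36),amber_jar=(42,62),lavender_puck=(52,36),tin=(60,36))
def pts(n,p):
    d=D[n]
    if len(d)==3: b=np.array([[sx*d[0]/2,sy*d[1]/2,z] for sx in(-1,1) for sy in(-1,1) for z in(0,d[2])])
    else: b=np.array([[d[0]/2*np.cos(a),d[0]/2*np.sin(a),z] for a in np.linspace(0,6.28,40) for z in(0,d[1])])
    return b@R.from_euler('z',p[2]).as_matrix().T+[p[0],p[1],p[3] if len(p)>3 else 0]
def proj(P,cam):
    c=r.camera_info(cam);q=(np.linalg.inv(np.array(c["T"]))@np.c_[P,np.ones(len(P))].T)[:3];q=np.array(c["mtx"])@q
    return (q[:2]/q[2]).T
def hull(n,p,cam,o,sh):
    m=np.zeros(sh,np.uint8);h=cv2.convexHull(((proj(pts(n,p),cam)-o)*S).astype(np.float32))
    cv2.fillConvexPoly(m,np.round(h*16).astype(np.int32),1,shift=4);return m
def seg(n,p,cam,im):
    q=proj(pts(n,p),cam);o=np.maximum(np.floor(q.min(0)-12),0);e=np.minimum(np.ceil(q.max(0)+12),[640,400])
    cr=cv2.resize(im[int(o[1]):int(e[1]),int(o[0]):int(e[0])],None,fx=S,fy=S,interpolation=cv2.INTER_CUBIC);o=o-.375 if 0 else o-0.5+0.5/S
    H=hull(n,p,cam,o,cr.shape[:2]);k=np.ones((3,3))
    m=np.full(H.shape,cv2.GC_BGD,np.uint8);m[cv2.dilate(H,k,iterations=6*S//1)>0]=cv2.GC_PR_BGD
    m[H>0]=cv2.GC_PR_FGD;m[cv2.erode(H,k,iterations=3*S)>0]=cv2.GC_FGD
    cv2.grabCut(cr,m,None,np.zeros((1,65)),np.zeros((1,65)),4,cv2.GC_INIT_WITH_MASK)
    f=((m==1)|(m==3)).astype(np.uint8);f=cv2.morphologyEx(f,cv2.MORPH_OPEN,np.ones((5,5)))
    c=max(cv2.findContours(f,0,2)[0],key=cv2.contourArea);M=np.zeros_like(f);cv2.fillConvexPoly(M,cv2.convexHull(c),1)
    return cr,o,M
def fit(n,p,cams,ims,z=0):
    p=list(p)
    for _ in range(2):
        sg={c:seg(n,[*p,z],c,ims[c]) for c in cams}
        def cost(v):
            t=0
            for c,(cr,o,M) in sg.items():
                H=hull(n,[v[0],v[1],v[2]/50,z],c,o,M.shape);t+=(H^M).sum()/M.sum()
            return t
        x0=np.array([p[0],p[1],p[2]*50]);s=minimize(cost,x0,method="Nelder-Mead",options=dict(initial_simplex=[x0,x0+[6,0,0],x0+[0,6,0],x0+[0,0,5]],xatol=.1,fatol=1e-4))
        p=[s.x[0],s.x[1],s.x[2]/50]
    for c,(cr,o,M) in sg.items():
        H=hull(n,[*p,z],c,o,M.shape);cv2.drawContours(cr,cv2.findContours(M,0,2)[0],-1,(255,0,255),1);cv2.drawContours(cr,cv2.findContours(H,0,2)[0],-1,(0,255,255),1)
    return p,s.fun/len(cams),{c:v[0] for c,v in sg.items()}
E
cat > m.py <<'E'
from fit import *
I=dict(pine_tray=(447,314,0),dark_tray=(447,-305,.23),orange_bar=(430,0,-.47),green_bar=(553,0,.03),amber_jar=(569,-140,0),lavender_puck=(425,118,0),tin=(696,-147,0))
ims={c:cv2.imread(f"pics/{c}0.png") for c in("top","side")};cv=np.zeros((600,800,3),np.uint8);x=y=0;rh=0
for n,p in I.items():
    for cs in(["top"],["side"],["top","side"]):
        q,f,v=fit(n,p,cs,ims);print(n,cs,np.round(q[:2],1),round(np.degrees(q[2]),1),round(f,3))
    for i in v.values():
        i=cv2.resize(i,None,fx=.6,fy=.6)
        if x+i.shape[1]>800: x=0;y+=rh;rh=0
        h=min(i.shape[0],600-y)
        if h>0: cv[y:y+h,x:x+i.shape[1]]=i[:h]
        x+=i.shape[1];rh=max(rh,i.shape[0])
cv2.imwrite("pics/fit0.png",cv)
E
time python3 m.py
```

```text
pine_tray ['top'] [453.4 310.2] 2.3 0.08
pine_tray ['side'] [454.7 316.4] 3.7 0.033
pine_tray ['top', 'side'] [454.4 315.8] 3.6 0.037
dark_tray ['top'] [ 449.8 -304.4] 8.0 0.03
dark_tray ['side'] [ 452.5 -301.7] 8.4 0.049
dark_tray ['top', 'side'] [ 451.  -304.8] 8.0 0.049
orange_bar ['top'] [431.4  -1.9] -28.3 0.067
orange_bar ['side'] [434.2  -1.3] -30.1 0.042
orange_bar ['top', 'side'] [433.7  -1.8] -28.5 0.088
green_bar ['top'] [553.5   3. ] 3.4 0.075
green_bar ['side'] [557.1   4.6] 3.7 0.041
green_bar ['top', 'side'] [555.1   4.3] 3.1 0.076
amber_jar ['top'] [ 564.6 -140.6] 7.0 0.044
amber_jar ['side'] [ 567.4 -138.4] 6.6 0.062Traceback (most recent call last):
  File "m.py", line 6, in <module>
    q,f,v=fit(n,p,cs,ims);print(n,cs,np.round(q[:2],1),round(np.degrees(q[2]),1),round(f,3))
          ~~~^^^^^^^^^^^^
  File "fit.py", line 35, in fit
    x0=np.array([p[0],p[1],p[2]*50]);s=minimize(cost,x0,method="Nelder-Mead",options=dict(initial_simplex=[x0,x0+[6,0,0],x0+[0,6,0],x0+[0,0,5]],xatol=.1,fatol=1e-4))
                                       ~~~~~~~~^^^^^^^^^^^^^^^^^^^^^^^^^^^^^^^^^^^^^^^^^^^^^^^^^^^^^^^^^^^^^^^^^^^^^^^^^^^^^^^^^^^^^^^^^^^^^^^^^^^^^^^^^^^^^^^^^^^^^^
    res = _minimize_neldermead(fun, x0, args, callback, bounds=bounds,
                               **options)
    fxc = func(xc)
    fx = function(np.copy(x), *(wrapper_args + args))
  File "fit.py", line 33, in cost
    H=hull(n,[v[0],v[1],v[2]/50,z],c,o,M.shape);t+=(H^M).sum()/M.sum()
  File "fit.py", line 14, in hull
    m=np.zeros(sh,np.uint8);h=cv2.convexHull(((proj(pts(n,p),cam)-o)*S).astype(np.float32))
                                               ~~~~^^^^^^^^^^^^^^
  File "fit.py", line 11, in proj
    c=r.camera_info(cam);q=(np.linalg.inv(np.array(c["T"]))@np.c_[P,np.ones(len(P))].T)[:3];q=np.array(c["mtx"])@q
ValueError: time passes only in moves, steps and waits

real	0m7.703s
user	0m7.803s
sys	0m0.541s
```

```bash
sed -i 's/^from scipy.spatial.*/&\nCI={c:r.camera_info(c) for c in("top","side")}/; s/c=r.camera_info(cam)/c=CI[cam]/' h.py; sed -i 's/c=r.camera_info(cam)/c=CI[cam]/' fit.py; sed -i 's/iterations=6\*S\/\/1/iterations=4*S/' fit.py
sed -i 's/=fit(n,p,cs,ims);print/=fit(n,p,cs,ims);V.update(v) if len(cs)<2 else 0;print/;s/    for cs/    V={}\n    for cs/;s/in v.values()/in V.values()/' m.py
python3 m.py
```

```text
pine_tray ['top'] [453.4 310.2] 2.3 0.08
pine_tray ['side'] [454.3 316.3] 3.4 0.033
pine_tray ['top', 'side'] [454.2 315.6] 3.7 0.033
dark_tray ['top'] [ 449.8 -304.6] 8.0 0.03
dark_tray ['side'] [ 452.5 -301.7] 8.4 0.049
dark_tray ['top', 'side'] [ 451.  -303.5] 8.2 0.045
orange_bar ['top'] [431.4  -1.9] -28.3 0.067
orange_bar ['side'] [434.2  -1.3] -30.1 0.042
orange_bar ['top', 'side'] [433.7  -1.8] -28.5 0.088
green_bar ['top'] [553.5   3. ] 3.4 0.075
green_bar ['side'] [557.1   4.6] 3.7 0.041
green_bar ['top', 'side'] [555.1   4.3] 3.1 0.076
amber_jar ['top'] [ 564.6 -140.6] 7.0 0.044
amber_jar ['side'] [ 567.4 -138.4] 6.6 0.062
amber_jar ['top', 'side'] [ 564.6 -139.3] 0.1 0.113
lavender_puck ['top'] [427.7 117.6] 2.2 0.079
lavender_puck ['side'] [430.6 118.7] -1.9 0.051
lavender_puck ['top', 'side'] [429.9 117.6] -3.8 0.108
tin ['top'] [ 697.5 -138.8] -0.3 0.035
tin ['side'] [ 698.8 -135.8] 5.0 0.038
tin ['top', 'side'] [ 698.6 -137.4] -0.7 0.087
```

View pics/fit0.png

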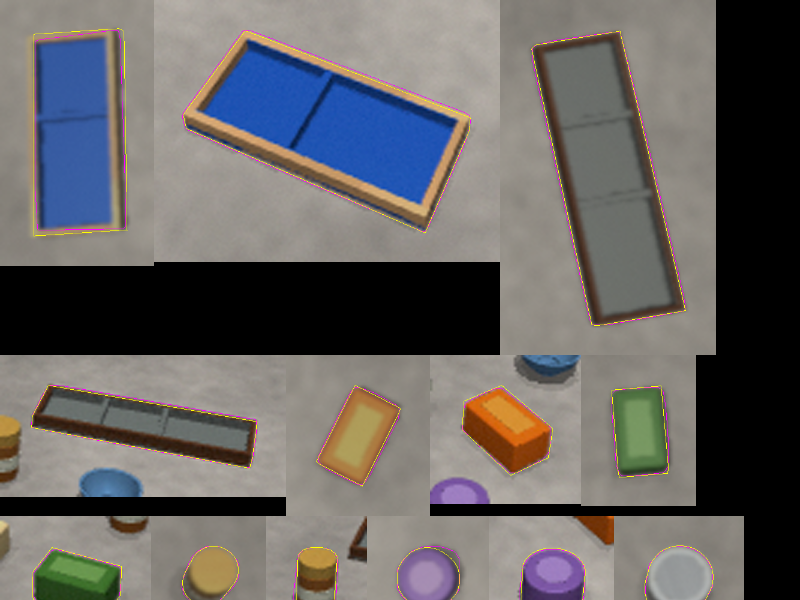

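The overlays fit well: yellow model outlines lie on the objects, except that the top view of the pine tray misses its left wall, so the side view governs there. Moving now.

>>> step_arm(plan=[0, 0, 1, 0, 0, -0.593, 1, 0, 0, 1, 0, 0, -0.593, 1, 0, 0, 1, 0, 0, -0.593, 1, 0, 0, 1, 0, 0, -0.593, 1], newtons=15)

```text
clock: 1.33
ee_pos: [197.4, 644.6, 321.7]
orientation: [0.001, -3.14, 0.008]
contact_force: [0.3, 0.8, 0.6]
finger_gap: 87.1
grasp_force: 0.0
```

>>> step_arm(plan=[-1, -1, 0.6, 0, 0, 0, 1, -1, -1, 0.6, 0, 0, 0, 1, -1, -1, 0.6, 0, 0, 0, 1, -1, -1, 0.6, 0, 0, 0, 1])

```text
clock: 1.67
ee_pos: [284.9, 559.2, 275.0]
orientation: [0.02, 3.138, -0.012]
contact_force: [0.8, -2.3, -1.2]
finger_gap: 87.2
grasp_force: 0.0
```

>>> step_arm(plan=[-1, -1, 0, 0, 0, 0, 1, -1, -1, 0, 0, 0, 0, 1, -1, -1, 0, 0, 0, 0, 1])

```text
clock: 1.92
ee_pos: [360.1, 483.8, 278.4]
orientation: [0.006, 3.139, 0.002]
contact_force: [0.8, -0.6, -0.7]
finger_gap: 86.8
grasp_force: 0.0
```

>>> step_arm(plan=[-0.94, -1, 0, 0, 0, 0, 1, -0.94, -1, 0, 0, 0, 0, 1, -0.94, -1, 0, 0, 0, 0, 1])

```text
clock: 2.17
ee_pos: [436.3, 402.4, 278.6]
orientation: [0.01, 3.137, 0.001]
contact_force: [1.3, -0.1, 0.3]
finger_gap: 87.1
grasp_force: 0.0
```

>>> step_arm(plan=[0, -1, 0, 0, 0, 0, 1, 0, -1, 0, 0, 0, 0, 1, 0, -1, 0, 0, 0, 0, 1])

```text
clock: 2.42
ee_pos: [434.4, 317.8, 277.5]
orientation: [0.019, 3.141, -0.008]
contact_force: [-0.2, -0.6, -1.1]
finger_gap: 86.8
grasp_force: 0.0
```

>>> step_arm(plan=[0, -1, 0, 0, 0, 0, 1, 0, -1, 0, 0, 0, 0, 1, 0, -1, 0, 0, 0, 0, 1])

```text
clock: 2.67
ee_pos: [433.4, 238.7, 277.6]
orientation: [0.017, 3.141, -0.007]
contact_force: [0.3, -1.0, -0.5]
finger_gap: 86.4
grasp_force: 0.0
```

>>> step_arm(plan=[0, -1, 0, 0, 0, 0, 1, 0, -1, 0, 0, 0, 0, 1, 0, -1, 0, 0, 0, 0, 1])

```text
clock: 2.92
ee_pos: [433.0, 159.1, 277.6]
orientation: [0.018, 3.141, -0.005]
contact_force: [-0.3, 0.1, -1.2]
finger_gap: 86.6
grasp_force: 0.0
```

>>> step_arm(plan=[0, -1, 0, 0, 0, 0, 1, 0, -1, 0, 0, 0, 0, 1, 0, -1, 0, 0, 0, 0, 1])

```text
clock: 3.17
ee_pos: [432.9, 79.4, 277.7]
orientation: [0.019, 3.14, -0.004]
contact_force: [-0.8, -0.4, -0.2]
finger_gap: 87.1
grasp_force: 0.0
```

>>> step_arm(plan=[0, -1, 0, 0, 0, 1, 1, 0, -1, 0, 0, 0, 1, 1, 0, -1, 0, 0, 0, 1, 1, 0, -1, 0, 0, 0, 1, 1, 0, -1, 0, 0, 0, 1, 1])

```text
clock: 3.58
ee_pos: [433.4, 5.3, 277.9]
orientation: [0.785, 3.039, 0.002]
contact_force: [0.6, 0.6, 0.6]
finger_gap: 87.1
grasp_force: 0.0
```

```bash
cat > s.py <<'E'
from h import *
import sys
# usage: s.py X Y Z psi_deg -> units left, in the tool axes now
s=r.read_state();Q=R.from_rotvec(s["orientation"]);p=s["ee_pos"];M=Q.as_matrix()
psi=np.degrees(np.arctan2(M[1,1],M[0,1]));print("t",round(s["clock"],2),"p",np.round(p,1),"psi",round(psi,1),"tilt",np.round(M[:2,2],4),"gap",round(s["finger_gap"],1),"j",np.round(s["joint_pos"],2))
if len(sys.argv)>3:
    a=list(map(float,sys.argv[1:]));d=M.T@(np.array(a[:3])-p)/80
    print("units",d.round(3),"az",round(-np.radians(a[3]-psi)/.5,3) if len(a)>3 else "")
E
python3 s.py 432.8 -1.6 197 61
```

```text
t 3.58 p [433.4   5.3 277.9] psi 61.0 tilt [0.003  0.0004] gap 87.1 j [-0.22  0.25  0.12  2.22 -0.05  0.67  1.01]
units [-0.033 -0.081  1.011] az 0.002
```

>>> step_arm(plan=[-0.033, -0.08, 0.5, 0, 0, 0, 1, -0.033, -0.08, 1, 0, 0, 0, 1, -0.033, -0.08, 1, 0, 0, 0, 1, -0.033, -0.08, 1, 0, 0, 0, 1], newtons=20)

```text
clock: 3.92
ee_pos: [431.5, -0.7, 195.8]
orientation: [-0.773, -3.04, 0.002]
contact_force: [0.5, 0.1, 1.0]
finger_gap: 86.8
grasp_force: 0.0
```

>>> step_arm(plan=[0, 0, 0, 0, 0, 0, -1, 0, 0, 0, 0, 0, 0, -1, 0, 0, 0, 0, 0, 0, -1, 0, 0, 0, 0, 0, 0, -1, 0, 0, 0, 0, 0, 0, -1])

```text
clock: 4.33
ee_pos: [432.0, -1.3, 198.1]
orientation: [0.777, 3.041, 0.002]
contact_force: [0.2, -0.7, -0.3]
finger_gap: 61.9
grasp_force: 0.0
```

>>> step_arm(plan=[0, 0, 0, 0, 0, 0, -1, 0, 0, 0, 0, 0, 0, -1, 0, 0, 0, 0, 0, 0, -1])

```text
clock: 4.58
ee_pos: [431.7, -1.4, 197.0]
orientation: [0.778, 3.044, 0.0]
contact_force: [-0.8, -0.1, 4.7]
finger_gap: 45.2
grasp_force: 20.0
```

```bash
python3 s.py 416.6 312.7 277 93.6
```

```text
t 4.58 p [431.7  -1.4 197. ] psi 61.3 tilt [0.0003 0.0002] gap 45.2 j [-0.18  0.41  0.1   2.27 -0.09  0.46  1.06]
units [ 2.049  3.355 -0.999] az -1.126
```

>>> step_arm(plan=[0, 0, -0.5, 0, 0, 0, -1, 0, 0, -1, 0, 0, 0, -1, 0, 0, -1, 0, 0, 0, -1])

```text
clock: 4.83
ee_pos: [433.9, -1.6, 281.8]
orientation: [0.776, 3.034, 0.006]
contact_force: [1.7, 0.0, -1.0]
finger_gap: 44.7
grasp_force: 20.0
```

>>> step_arm(plan=[0, 0, 0, 0, 0, -1, -1, 0, 0, 0, 0, 0, -1, -1, 0, 0, 0, 0, 0, -1, -1, 0, 0, 0, 0, 0, -1, -1, 0, 0, 0, 0, 0, -1, -1])

```text
clock: 5.25
ee_pos: [431.3, -1.5, 276.3]
orientation: [0.003, -3.141, -0.0]
contact_force: [-1.1, -1.0, -1.7]
finger_gap: 44.9
grasp_force: 20.0
```

>>> step_arm(plan=[0, 1, 0, 0, 0, 0, -1, 0, 1, 0, 0, 0, 0, -1, 0, 1, 0, 0, 0, 0, -1])

```text
clock: 5.5
ee_pos: [431.7, 85.1, 276.8]
orientation: [-0.009, 3.14, 0.007]
contact_force: [-0.1, 0.5, -1.9]
finger_gap: 44.8
grasp_force: 20.0
```

>>> step_arm(plan=[0, 1, 0, 0, 0, 0, -1, 0, 1, 0, 0, 0, 0, -1, 0, 1, 0, 0, 0, 0, -1])

```text
clock: 5.75
ee_pos: [431.4, 165.8, 277.0]
orientation: [-0.011, 3.14, 0.008]
contact_force: [0.7, 0.5, -1.3]
finger_gap: 44.7
grasp_force: 20.0
```

>>> step_arm(plan=[0.1, 1, 0, 0, 0, 0, -1, 0.1, 1, 0, 0, 0, 0, -1, 0.1, 1, 0, 0, 0, 0, -1])

```text
clock: 6.0
ee_pos: [422.4, 246.1, 277.0]
orientation: [-0.012, 3.14, 0.01]
contact_force: [1.3, 0.6, -0.3]
finger_gap: 44.7
grasp_force: 20.0
```

>>> step_arm(plan=[0.1, 0.9, 0, 0, 0, -0.12, -1, 0.1, 0.9, 0, 0, 0, -0.12, -1, 0.1, 0.9, 0, 0, 0, -0.12, -1, 0.1, 0.9, 0, 0, 0, -0.12, -1])

```text
clock: 6.33
ee_pos: [415.0, 312.1, 276.3]
orientation: [0.097, -3.139, -0.0]
contact_force: [-0.2, -1.4, -2.3]
finger_gap: 44.7
grasp_force: 20.0
```

```bash
python3 s.py 416.6 312.7 203 93.6; python3 - <<'E'
from h import *
for c in("top","side"): cv2.imwrite(f"pics/{c}1.png",r.grab_frame(c))
a=cv2.imread("pics/side1.png")[180:400,200:500];cv2.imwrite("pics/s1c.png",cv2.resize(a,None,fx=2.5,fy=2.5))
E
```

```text
t 6.33 p [415.  312.1 276.3] psi 93.5 tilt [-0.0009  0.0001] gap 44.7 j [-0.65  0.38 -0.09  2.02  0.05  0.74  0.86]
units [-0.021  0.006  0.916] az -0.002
```

View pics/s1c.png

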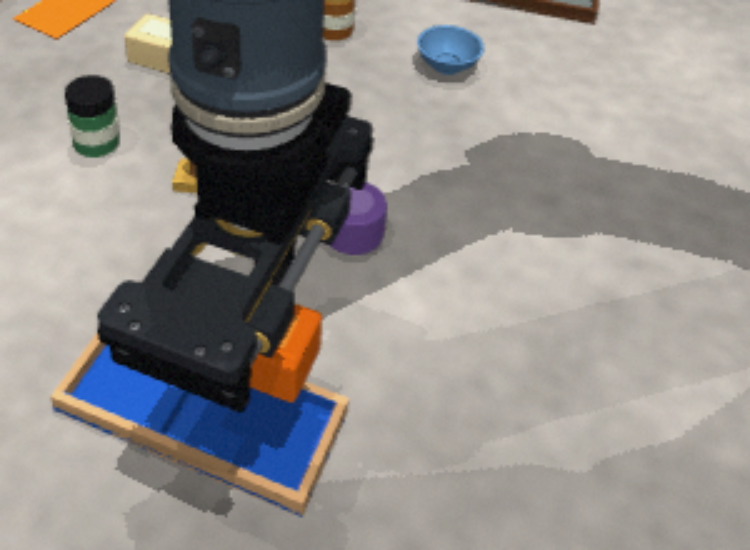

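The side view shows the orange bar held above the long compartment of the pine tray. Lowering it.

>>> step_arm(plan=[-0.02, 0, 0.4, 0, 0, 0, -1, -0.02, 0, 0.8, 0, 0, 0, -1, -0.02, 0, 0.9, 0, 0, 0, -1, -0.02, 0, 0.925, 0, 0, 0, -1, -0.02, 0, 0.925, 0, 0, 0, -1])

```text
clock: 6.85
ee_pos: [417.7, 309.6, 202.6]
orientation: [0.09, -3.14, 0.002]
contact_force: [0.7, 0.2, -1.4]
finger_gap: 44.8
grasp_force: 20.0
```

>>> step_arm(plan=[0, 0, 0, 0, 0, 0, 0.5, 0, 0, 0, 0, 0, 0, 0.5, 0, 0, 0, 0, 0, 0, 0.5, 0, 0, 0, 0, 0, 0, 0.5, 0, 0, 0, 0, 0, 0, 0.5])

```text
clock: 7.27
ee_pos: [417.4, 310.8, 203.3]
orientation: [-0.094, 3.139, 0.001]
contact_force: [-0.3, 0.3, -0.1]
finger_gap: 63.8
grasp_force: 0.0
```

>>> step_arm(plan=[0, 0, -0.5, 0, 0, 0, 1, 0, 0, -0.93, 0, 0, 0, 1, 0, 0, -0.93, 0, 0, 0, 1, 0, 0, -0.93, 0, 0, 0, 1])

```text
clock: 7.6
ee_pos: [417.9, 311.2, 279.4]
orientation: [-0.094, 3.136, 0.005]
contact_force: [0.4, 0.7, -0.3]
finger_gap: 82.5
grasp_force: 0.0
```

```bash
python3 s.py 566 -139.5 277 90
```

```text
t 7.6 p [417.9 311.2 279.4] psi 93.4 tilt [0.0039 0.0033] gap 82.5 j [-0.64  0.37 -0.09  2.02  0.05  0.75  0.86]
units [-1.512 -5.734  0.019] az 0.119
```

>>> step_arm(plan=[0, -1, 0, 0, 0, 0.12, 1, 0, -1, 0, 0, 0, 0.12, 1, 0, -1, 0, 0, 0, 0.12, 1])

```text
clock: 7.85
ee_pos: [421.9, 223.4, 275.6]
orientation: [-0.014, -3.137, 0.011]
contact_force: [-0.5, -0.6, -0.2]
finger_gap: 86.2
grasp_force: 0.0
```

>>> step_arm(plan=[-0.5, -1, 0, 0, 0, 0, 1, -0.5, -1, 0, 0, 0, 0, 1, -0.5, -1, 0, 0, 0, 0, 1])

```text
clock: 8.1
ee_pos: [464.1, 144.3, 276.4]
orientation: [-0.015, -3.141, 0.006]
contact_force: [-0.3, 0.2, 0.3]
finger_gap: 86.9
grasp_force: 0.0
```

>>> step_arm(plan=[-0.5, -1, 0, 0, 0, 0, 1, -0.5, -1, 0, 0, 0, 0, 1, -0.5, -1, 0, 0, 0, 0, 1])

```text
clock: 8.35
ee_pos: [504.1, 64.0, 276.5]
orientation: [0.016, 3.141, -0.006]
contact_force: [0.0, -1.0, 0.0]
finger_gap: 87.0
grasp_force: 0.0
```

>>> step_arm(plan=[-0.5, -1, 0, 0, 0, 0, 1, -0.5, -1, 0, 0, 0, 0, 1, -0.5, -1, 0, 0, 0, 0, 1])

```text
clock: 8.6
ee_pos: [543.9, -16.4, 276.5]
orientation: [0.016, 3.14, -0.007]
contact_force: [0.0, -1.1, -0.2]
finger_gap: 86.7
grasp_force: 0.0
```

>>> step_arm(plan=[-0.29, -1, 0, 0, 0, 0, 1, -0.29, -1, 0, 0, 0, 0, 1, -0.29, -1, 0, 0, 0, 0, 1])

```text
clock: 8.85
ee_pos: [565.9, -98.3, 276.5]
orientation: [0.02, 3.141, -0.01]
contact_force: [0.1, -1.1, 0.0]
finger_gap: 87.5
grasp_force: 0.0
```

>>> step_arm(plan=[0, -0.64, 0, 0, 0, 0, 1, 0, -0.64, 0, 0, 0, 0, 1, 0, -0.64, 0, 0, 0, 0, 1, 0, -0.64, 0, 0, 0, 0, 1])

```text
clock: 9.18
ee_pos: [564.7, -140.5, 276.3]
orientation: [-0.004, -3.14, -0.001]
contact_force: [0.4, 0.7, -0.0]
finger_gap: 87.1
grasp_force: 0.0
```

```bash
python3 s.py 566 -139.5 197 90; cat >> m2.py <<'E'
from fit import *
import sys
# m2.py tag name:x:y:yawdeg:z ... ; refits from both cameras, saves overlays
tag=sys.argv[1];ims={c:r.grab_frame(c) for c in("top","side")};L=[]
for a in sys.argv[2:]:
    n,*v=a.split(":");v=list(map(float,v))
    for c in ims:
        q,f,o=fit(n,(v[0],v[1],np.radians(v[2])),[c],ims,v[3]);print(n,c,np.round(q[:2],1),round(np.degrees(q[2]),1),round(f,3));L+=o.values()
W=min(800,sum(i.shape[1] for i in L));cv=np.zeros((max(i.shape[0] for i in L),sum(i.shape[1] for i in L),3),np.uint8);x=0
for i in L: cv[:i.shape[0],x:x+i.shape[1]]=i;x+=i.shape[1]
k=min(1,800/cv.shape[1],600/cv.shape[0]);cv2.imwrite(f"pics/{tag}.png",cv2.resize(cv,None,fx=k,fy=k))
E
python3 m2.py o1 orange_bar:417:312:3.6:5 pine_tray:453:315:3.6:0
```

```text
t 9.18 p [ 564.7 -140.5  276.3] psi 89.9 tilt [-0.0018  0.0005] gap 87.1 j [ 0.14  0.46  0.04  1.88 -0.03  0.8   1.77]
units [-0.018  0.013  0.991] az -0.005
orange_bar top [417.9 308.4] 3.7 0.052
orange_bar side [420.  309.5] 4.3 0.061
pine_tray top [451.8 315.2] 3.4 0.058
pine_tray side [454.2 316.2] 3.7 0.028
```

View pics/o1.png

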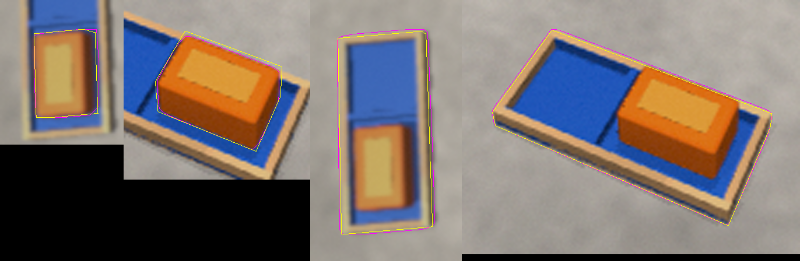

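The overlay shows the orange bar flat inside the long compartment with margin all round. Now the amber jar.

>>> step_arm(plan=[-0.018, 0.013, 0.5, 0, 0, 0, 1, -0.018, 0.013, 1, 0, 0, 0, 1, -0.018, 0.013, 1, 0, 0, 0, 1, -0.018, 0.013, 1, 0, 0, 0, 1], newtons=20)

```text
clock: 9.62
ee_pos: [565.8, -137.6, 195.4]
orientation: [0.003, -3.136, -0.003]
contact_force: [0.2, 0.3, 1.1]
finger_gap: 87.0
grasp_force: 0.0
```

>>> step_arm(plan=[0, 0, 0, 0, 0, 0, -1, 0, 0, 0, 0, 0, 0, -1, 0, 0, 0, 0, 0, 0, -1, 0, 0, 0, 0, 0, 0, -1, 0, 0, 0, 0, 0, 0, -1])

```text
clock: 10.03
ee_pos: [567.0, -139.5, 198.5]
orientation: [0.001, 3.139, -0.001]
contact_force: [0.1, -0.2, 0.1]
finger_gap: 61.5
grasp_force: 0.0
```

>>> step_arm(plan=[0, 0, 0, 0, 0, 0, -1, 0, 0, 0, 0, 0, 0, -1, 0, 0, 0, 0, 0, 0, -1, 0, 0, 0, 0, 0, 0, -1, 0, 0, 0, 0, 0, 0, -1])

```text
clock: 10.45
ee_pos: [566.7, -139.5, 197.3]
orientation: [0.001, 3.142, 0.0]
contact_force: [-1.2, 0.6, 2.1]
finger_gap: 41.3
grasp_force: 20.0
```

```bash
python3 s.py 504.4 318.2 277 93.6
```

```text
t 10.45 p [ 566.7 -139.5  197.3] psi 90.0 tilt [0. 0.] gap 41.3 j [ 0.14  0.57  0.04  1.92 -0.03  0.64  1.77]
units [ 0.781  5.721 -0.997] az -0.127
```

>>> step_arm(plan=[0, 0, -0.5, 0, 0, 0, -1, 0, 0, -1, 0, 0, 0, -1, 0, 0, -1, 0, 0, 0, -1, 0, 0, -1, 0, 0, 0, -1])

```text
clock: 10.78
ee_pos: [567.4, -139.6, 279.3]
orientation: [0.001, 3.137, -0.001]
contact_force: [-0.4, -0.2, -1.8]
finger_gap: 41.4
grasp_force: 20.0
```

>>> step_arm(plan=[0, 0.5, 0, 0, 0, 0, -1, 0, 1, 0, 0, 0, 0, -1, 0, 1, 0, 0, 0, 0, -1])

```text
clock: 11.03
ee_pos: [566.1, -50.1, 275.3]
orientation: [0.017, -3.138, -0.01]
contact_force: [1.1, 1.6, -1.4]
finger_gap: 41.5
grasp_force: 20.0
```

>>> step_arm(plan=[0.2, 1, 0, 0, 0, 0, -1, 0.2, 1, 0, 0, 0, 0, -1, 0.2, 1, 0, 0, 0, 0, -1])

```text
clock: 11.28
ee_pos: [548.5, 29.6, 275.2]
orientation: [0.019, -3.136, -0.009]
contact_force: [-0.4, 1.8, -1.5]
finger_gap: 41.6
grasp_force: 20.0
```

>>> step_arm(plan=[0.2, 1, 0, 0, 0, 0, -1, 0.2, 1, 0, 0, 0, 0, -1, 0.2, 1, 0, 0, 0, 0, -1])

```text
clock: 11.53
ee_pos: [532.2, 109.4, 275.6]
orientation: [0.019, -3.138, -0.008]
contact_force: [-0.3, 0.5, -1.5]
finger_gap: 41.8
grasp_force: 20.0
```

>>> step_arm(plan=[0.2, 1, 0, 0, 0, 0, -1, 0.2, 1, 0, 0, 0, 0, -1, 0.2, 1, 0, 0, 0, 0, -1])

```text
clock: 11.78
ee_pos: [515.9, 189.3, 275.9]
orientation: [0.02, -3.138, -0.008]
contact_force: [-0.5, 1.1, -1.0]
finger_gap: 41.6
grasp_force: 20.0
```

>>> step_arm(plan=[0.18, 1, 0, 0, 0, 0, -1, 0.18, 1, 0, 0, 0, 0, -1, 0.18, 1, 0, 0, 0, 0, -1])

```text
clock: 12.03
ee_pos: [501.3, 269.3, 276.1]
orientation: [0.019, -3.139, -0.009]
contact_force: [-0.8, 1.1, -0.9]
finger_gap: 41.7
grasp_force: 20.0
```

>>> step_arm(plan=[0, 0.72, 0, 0, 0, 0, -1, 0, 0.72, 0, 0, 0, 0, -1, 0, 0.72, 0, 0, 0, 0, -1, 0, 0.72, 0, 0, 0, 0, -1])

```text
clock: 12.37
ee_pos: [503.8, 318.8, 275.9]
orientation: [0.005, -3.14, 0.002]
contact_force: [-0.1, -1.2, -1.1]
finger_gap: 41.9
grasp_force: 20.0
```

```bash
python3 s.py 504.4 318.2 203 93.6
```

```text
t 12.37 p [503.8 318.8 275.9] psi 90.2 tilt [-0.0021 -0.0011] gap 41.9 j [-0.61  0.48 -0.04  1.85  0.02  0.82  0.92]
units [-0.01  -0.006  0.912] az -0.12
```

>>> step_arm(plan=[-0.01, 0, 0.4, 0, 0, 0, -1, -0.01, 0, 0.8, 0, 0, 0, -1, -0.01, 0, 0.9, 0, 0, 0, -1, -0.01, 0, 0.925, 0, 0, 0, -1, -0.01, 0, 0.928, 0, 0, 0, -1])

```text
clock: 12.78
ee_pos: [505.5, 316.7, 202.4]
orientation: [-0.003, -3.14, 0.002]
contact_force: [-0.8, 0.2, -0.6]
finger_gap: 41.8
grasp_force: 20.0
```

>>> step_arm(plan=[0, 0, 0, 0, 0, 0, 0.5, 0, 0, 0, 0, 0, 0, 0.5, 0, 0, 0, 0, 0, 0, 0.5, 0, 0, 0, 0, 0, 0, 0.5, 0, 0, 0, 0, 0, 0, 0.5])

```text
clock: 13.2
ee_pos: [505.3, 318.3, 203.5]
orientation: [0.0, 3.141, 0.001]
contact_force: [0.0, 0.2, 0.1]
finger_gap: 63.4
grasp_force: 0.0
```

>>> step_arm(plan=[0, 0, -0.4, 0, 0, 0, 1, 0, 0, -0.9, 0, 0, 0, 1, 0, 0, -0.93, 0, 0, 0, 1, 0, 0, -0.93, 0, 0, 0, 1])

```text
clock: 13.53
ee_pos: [506.0, 318.8, 280.4]
orientation: [0.0, 3.136, 0.006]
contact_force: [-0.1, -1.1, -0.7]
finger_gap: 82.8
grasp_force: 0.0
```

```bash
python3 s.py 555.3 3.8 277 93.5
```

```text
t 13.53 p [506.  318.8 280.4] psi 90.0 tilt [0.0053 0.0039] gap 82.8 j [-0.61  0.48 -0.04  1.84  0.02  0.82  0.92]
units [-0.617 -3.938  0.031] az -0.123
```

>>> step_arm(plan=[-0.2, -1, 0, 0, 0, 0, 1, -0.2, -1, 0, 0, 0, 0, 1, -0.2, -1, 0, 0, 0, 0, 1])

```text
clock: 13.78
ee_pos: [522.7, 229.2, 275.9]
orientation: [-0.017, -3.14, 0.012]
contact_force: [0.5, -1.4, -0.5]
finger_gap: 86.9
grasp_force: 0.0
```

>>> step_arm(plan=[-0.2, -1, 0, 0, 0, 0, 1, -0.2, -1, 0, 0, 0, 0, 1, -0.2, -1, 0, 0, 0, 0, 1])

```text
clock: 14.03
ee_pos: [538.3, 149.0, 275.9]
orientation: [-0.019, -3.14, 0.011]
contact_force: [-0.7, -1.8, -1.7]
finger_gap: 87.0
grasp_force: 0.0
```

>>> step_arm(plan=[-0.22, -1, 0, 0, 0, 0, 1, -0.22, -1, 0, 0, 0, 0, 1, -0.22, -1, 0, 0, 0, 0, 1])

```text
clock: 14.28
ee_pos: [555.7, 69.0, 276.2]
orientation: [-0.02, -3.14, 0.01]
contact_force: [1.1, -1.1, 0.0]
finger_gap: 87.1
grasp_force: 0.0
```

>>> step_arm(plan=[0, -0.93, 0, 0, 0, -0.12, 1, 0, -0.93, 0, 0, 0, -0.12, 1, 0, -0.93, 0, 0, 0, -0.12, 1, 0, -0.93, 0, 0, 0, -0.12, 1])

```text
clock: 14.62
ee_pos: [554.2, 1.4, 276.3]
orientation: [0.085, -3.138, 0.001]
contact_force: [-0.4, 0.3, -0.7]
finger_gap: 87.1
grasp_force: 0.0
```

```bash
python3 s.py 555.3 3.8 197 93.5; python3 - <<'E'
from h import *
a=r.grab_frame("side")[290:390,210:350];b=r.grab_frame("top")[190:300,150:220]
a=cv2.resize(a,None,fx=3,fy=3);b=cv2.resize(b,None,fx=3,fy=3);c=np.zeros((330,640,3),np.uint8);c[:300,:420]=a;c[:330,425:635]=b;cv2.imwrite("pics/p2.png",c)
E
```

```text
t 14.62 p [554.2   1.4 276.3] psi 93.1 tilt [-0.002  -0.0009] gap 87.1 j [-0.08  0.42  0.    1.95 -0.    0.77  1.55]
units [-0.017  0.03   0.991] az -0.014
```

View pics/p2.png

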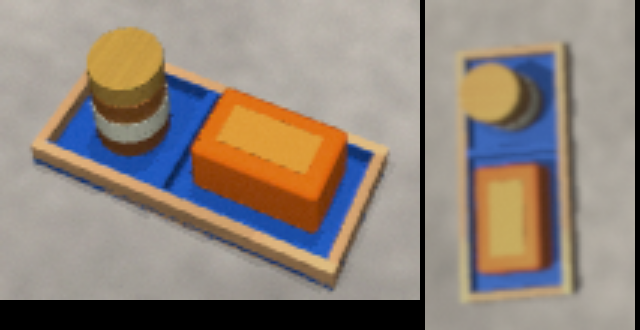

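The jar stands upright in the square compartment and the orange bar in the long one, so the pine tray is done. Next is the green bar.

>>> step_arm(plan=[-0.017, 0.02, 0.5, 0, 0, 0, 1, -0.017, 0.02, 1, 0, 0, 0, 1, -0.017, 0.02, 1, 0, 0, 0, 1, -0.017, 0.02, 1, 0, 0, 0, 1])

```text
clock: 15.05
ee_pos: [554.9, 7.1, 195.5]
orientation: [0.098, -3.134, -0.001]
contact_force: [0.1, 0.4, -0.1]
finger_gap: 86.9
grasp_force: 0.0
```

>>> step_arm(plan=[0, 0, 0, 0, 0, 0, -1, 0, 0, 0, 0, 0, 0, -1, 0, 0, 0, 0, 0, 0, -1, 0, 0, 0, 0, 0, 0, -1, 0, 0, 0, 0, 0, 0, -1])

```text
clock: 15.47
ee_pos: [556.3, 5.5, 198.6]
orientation: [-0.093, 3.138, 0.0]
contact_force: [0.1, -0.1, -0.4]
finger_gap: 61.4
grasp_force: 0.0
```

>>> step_arm(plan=[0, 0, 0, 0, 0, 0, -1, 0, 0, 0, 0, 0, 0, -1, 0, 0, 0, 0, 0, 0, -1, 0, 0, 0, 0, 0, 0, -1, 0, 0, 0, 0, 0, 0, -1])

```text
clock: 15.88
ee_pos: [556.0, 5.2, 197.6]
orientation: [-0.093, 3.14, -0.0]
contact_force: [-0.3, -1.1, 5.3]
finger_gap: 44.9
grasp_force: 20.0
```

```bash
python3 s.py 378.7 -313.4 277 98.2
```

```text
t 15.88 p [556.    5.2 197.6] psi 93.4 tilt [ 0.0002 -0.0001] gap 44.9 j [-0.08  0.54 -0.    1.99  0.    0.61  1.54]
units [ 2.449 -3.845 -0.993] az -0.167
```

>>> step_arm(plan=[0, 0, -0.5, 0, 0, 0, -1, 0, 0, -1, 0, 0, 0, -1, 0, 0, -1, 0, 0, 0, -1, 0, 0, -1, 0, 0, 0, -1])

```text
clock: 16.22
ee_pos: [556.7, 5.6, 279.2]
orientation: [-0.094, 3.135, 0.001]
contact_force: [-0.3, 0.1, -1.9]
finger_gap: 45.0
grasp_force: 20.0
```

>>> step_arm(plan=[0, -0.5, 0, 0, 0, -0.08, -1, 0, -1, 0, 0, 0, -0.167, -1, 0, -1, 0, 0, 0, -0.167, -1, 0, -1, 0, 0, 0, -0.167, -1])

```text
clock: 16.55
ee_pos: [559.7, -77.7, 275.4]
orientation: [0.214, -3.131, 0.001]
contact_force: [-0.2, 1.0, -2.2]
finger_gap: 44.7
grasp_force: 20.0
```

>>> step_arm(plan=[0.45, -0.44, 0, 0, 0, 0, -1, 0.89, -0.88, 0, 0, 0, 0, -1, 0.89, -0.88, 0, 0, 0, 0, -1, 0.89, -0.88, 0, 0, 0, 0, -1])

```text
clock: 16.88
ee_pos: [496.8, -157.2, 275.7]
orientation: [0.214, -3.129, 0.0]
contact_force: [-0.9, 0.0, -2.3]
finger_gap: 45.0
grasp_force: 20.0
```

>>> step_arm(plan=[0.45, -0.44, 0, 0, 0, 0, -1, 0.89, -0.88, 0, 0, 0, 0, -1, 0.89, -0.88, 0, 0, 0, 0, -1, 0.89, -0.88, 0, 0, 0, 0, -1])

```text
clock: 17.22
ee_pos: [437.3, -236.2, 276.2]
orientation: [0.216, -3.131, -0.0]
contact_force: [0.6, -1.2, -1.3]
finger_gap: 45.2
grasp_force: 20.0
```

>>> step_arm(plan=[0.45, -0.44, 0, 0, 0, 0, -1, 0.89, -0.87, 0, 0, 0, 0, -1, 0.89, -0.87, 0, 0, 0, 0, -1, 0.89, -0.87, 0, 0, 0, 0, -1])

```text
clock: 17.55
ee_pos: [377.7, -314.8, 276.5]
orientation: [0.217, -3.132, -0.0]
contact_force: [-0.1, -0.1, -2.3]
finger_gap: 44.7
grasp_force: 20.0
```

```bash
python3 s.py 378.7 -313.4 203 98.2
```

```text
t 17.55 p [ 377.7 -314.8  276.5] psi 97.9 tilt [-0.0018 -0.    ] gap 44.7 j [ 0.55  0.34  0.07  2.09 -0.03  0.72  2.35]
units [-0.017  0.016  0.919] az -0.01
```

>>> step_arm(plan=[-0.015, 0.015, 0.4, 0, 0, 0, -1, -0.015, 0.015, 0.8, 0, 0, 0, -1, -0.015, 0.015, 0.9, 0, 0, 0, -1, -0.015, 0.015, 0.928, 0, 0, 0, -1, -0.015, 0.015, 0.928, 0, 0, 0, -1])

```text
clock: 17.97
ee_pos: [381.6, -309.9, 202.3]
orientation: [0.23, -3.132, -0.004]
contact_force: [0.1, 0.1, -1.6]
finger_gap: 45.0
grasp_force: 20.0
```

>>> step_arm(plan=[0, 0, 0, 0, 0, 0, 0.5, 0, 0, 0, 0, 0, 0, 0.5, 0, 0, 0, 0, 0, 0, 0.5, 0, 0, 0, 0, 0, 0, 0.5, 0, 0, 0, 0, 0, 0, 0.5])

```text
clock: 18.38
ee_pos: [380.5, -311.8, 203.5]
orientation: [-0.224, 3.133, -0.001]
contact_force: [-0.1, 0.3, 0.9]
finger_gap: 63.6
grasp_force: 0.0
```

>>> step_arm(plan=[0, 0, -0.4, 0, 0, 0, 1, 0, 0, -0.9, 0, 0, 0, 1, 0, 0, -0.93, 0, 0, 0, 1, 0, 0, -0.93, 0, 0, 0, 1])

```text
clock: 18.72
ee_pos: [381.0, -312.4, 280.0]
orientation: [-0.224, 3.129, -0.006]
contact_force: [0.8, -0.0, -0.2]
finger_gap: 83.0
grasp_force: 0.0
```

```bash
python3 s.py 429 118 277 98.2
```

```text
t 18.72 p [ 381.  -312.4  280. ] psi 98.2 tilt [ 0.0053 -0.0035] gap 83.0 j [ 0.55  0.33  0.07  2.09 -0.03  0.72  2.35]
units [-1.359  5.24   0.022] az -0.001
```

>>> step_arm(plan=[-0.9, 1, 0, 0, 0, 0, 1, -0.9, 1, 0, 0, 0, 0, 1, -0.9, 1, 0, 0, 0, 0, 1])

```text
clock: 18.97
ee_pos: [441.5, -219.0, 276.6]
orientation: [-0.229, 3.133, 0.003]
contact_force: [0.2, 0.5, 0.8]
finger_gap: 87.0
grasp_force: 0.0
```

>>> step_arm(plan=[-0.6, 1, 0, 0, 0, 0, 1, -0.6, 1, 0, 0, 0, 0, 1, -0.6, 1, 0, 0, 0, 0, 1])

```text
clock: 19.22
ee_pos: [478.2, -129.7, 276.4]
orientation: [-0.239, 3.132, 0.006]
contact_force: [0.3, 0.7, 0.4]
finger_gap: 87.2
grasp_force: 0.0
```

>>> step_arm(plan=[-0.1, 1, 0, 0, 0, 0, 1, -0.1, 1, 0, 0, 0, 0, 1, -0.1, 1, 0, 0, 0, 0, 1])

```text
clock: 19.47
ee_pos: [472.1, -48.5, 276.2]
orientation: [0.242, -3.13, -0.007]
contact_force: [0.5, 0.3, 0.3]
finger_gap: 87.0
grasp_force: 0.0
```

>>> step_arm(plan=[0, 1, 0, 0, 0, 0, 1, 0, 1, 0, 0, 0, 0, 1, 0, 1, 0, 0, 0, 0, 1])

```text
clock: 19.72
ee_pos: [460.0, 29.9, 276.6]
orientation: [0.242, -3.13, -0.006]
contact_force: [1.1, 0.4, 0.0]
finger_gap: 86.7
grasp_force: 0.0
```

>>> step_arm(plan=[0.24, 1, 0, 0, 0, 0, 1, 0.24, 1, 0, 0, 0, 0, 1, 0.24, 1, 0, 0, 0, 0, 1])

```text
clock: 19.97
ee_pos: [428.1, 105.7, 276.6]
orientation: [0.242, -3.129, -0.005]
contact_force: [0.3, 0.6, -0.3]
finger_gap: 86.6
grasp_force: 0.0
```

>>> step_arm(plan=[0, 0.24, 0, 0, 0, 0, 1, 0, 0.24, 0, 0, 0, 0, 1, 0, 0.24, 0, 0, 0, 0, 1, 0, 0.24, 0, 0, 0, 0, 1])

```text
clock: 20.3
ee_pos: [428.3, 117.6, 277.0]
orientation: [0.223, -3.133, 0.001]
contact_force: [0.9, 0.6, -0.2]
finger_gap: 86.9
grasp_force: 0.0
```

```bash
python3 s.py 429 118 197 98.2;python3 m2.py g1 green_bar:380:-312:8.2:5 dark_tray:451:-303:8.2:0
```

```text
t 20.3 p [428.3 117.6 277. ] psi 98.2 tilt [-0.001  -0.0007] gap 86.9 j [-0.28  0.27 -0.1   2.18  0.04  0.69  1.31]
units [-0.011  0.004  0.999] az -0.001
green_bar top [ 380.2 -312.1] 7.6 0.064
green_bar side [ 385.1 -317.9] 12.7 0.148
dark_tray top [ 449.7 -304.4] 8.0 0.027
dark_tray side [ 453.1 -309. ] 5.3 0.19
```

View pics/g1.png

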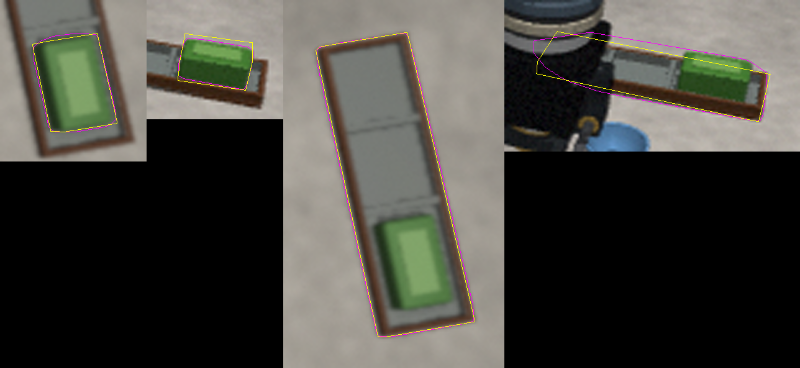

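The top view shows the green bar inside the long compartment. The side view is occluded by the arm, so its fits don't count. The robot pose and the top camera agree there to under 1 mm. Next, the puck.

>>> step_arm(plan=[-0.01, 0, 0.5, 0, 0, 0, 1, -0.01, 0, 1, 0, 0, 0, 1, -0.01, 0, 1, 0, 0, 0, 1, -0.01, 0, 1, 0, 0, 0, 1])

```text
clock: 20.73
ee_pos: [428.3, 117.8, 196.0]
orientation: [0.223, -3.128, 0.003]
contact_force: [0.2, 0.3, 1.1]
finger_gap: 87.1
grasp_force: 0.0
```

>>> step_arm(plan=[0, 0, 0, 0, 0, 0, -1, 0, 0, 0, 0, 0, 0, -1, 0, 0, 0, 0, 0, 0, -1, 0, 0, 0, 0, 0, 0, -1, 0, 0, 0, 0, 0, 0, -1])

```text
clock: 21.15
ee_pos: [429.3, 118.9, 198.8]
orientation: [-0.224, 3.131, 0.001]
contact_force: [-0.1, -0.6, 0.5]
finger_gap: 61.2
grasp_force: 0.0
```

>>> step_arm(plan=[0, 0, 0, 0, 0, 0, -1, 0, 0, 0, 0, 0, 0, -1, 0, 0, 0, 0, 0, 0, -1, 0, 0, 0, 0, 0, 0, -1, 0, 0, 0, 0, 0, 0, -1])

```text
clock: 21.57
ee_pos: [429.2, 118.9, 198.1]
orientation: [-0.225, 3.133, 0.0]
contact_force: [-1.6, -1.3, 7.0]
finger_gap: 51.3
grasp_force: 20.0
```

>>> step_arm(plan=[0, 0, -0.5, 0, 0, 0, -1, 0, 0, -1, 0, 0, 0, -1, 0, 0, -1, 0, 0, 0, -1, 0, 0, -1, 0, 0, 0, -1])

```text
clock: 21.9
ee_pos: [429.6, 119.0, 279.3]
orientation: [-0.224, 3.129, 0.002]
contact_force: [-1.2, 0.0, -0.9]
finger_gap: 51.8
grasp_force: 20.0
```

```bash
python3 s.py 465 -302 277 98.1
```

```text
t 21.9 p [429.6 119.  279.3] psi 98.2 tilt [0.0045 0.0016] gap 51.8 j [-0.27  0.27 -0.1   2.18  0.04  0.69  1.3 ]
units [ 0.312 -5.272  0.022] az 0.003
```

>>> step_arm(plan=[0, -0.5, 0, 0, 0, 0, -1, 0, -1, 0, 0, 0, 0, -1, 0, -1, 0, 0, 0, 0, -1])

```text
clock: 22.15
ee_pos: [440.1, 32.8, 276.1]
orientation: [0.209, -3.131, 0.006]
contact_force: [0.5, -0.5, -1.4]
finger_gap: 51.6
grasp_force: 20.0
```

>>> step_arm(plan=[0, -1, 0, 0, 0, 0, -1, 0, -1, 0, 0, 0, 0, -1, 0, -1, 0, 0, 0, 0, -1])

```text
clock: 22.4
ee_pos: [451.6, -46.4, 276.2]
orientation: [0.208, -3.132, 0.005]
contact_force: [-0.3, 0.1, -0.0]
finger_gap: 51.5
grasp_force: 20.0
```

>>> step_arm(plan=[0.1, -1, 0, 0, 0, 0, -1, 0.1, -1, 0, 0, 0, 0, -1, 0.1, -1, 0, 0, 0, 0, -1])

```text
clock: 22.65
ee_pos: [454.4, -126.8, 276.3]
orientation: [0.207, -3.133, 0.006]
contact_force: [0.1, 0.1, -0.4]
finger_gap: 51.3
grasp_force: 20.0
```

>>> step_arm(plan=[0.1, -1, 0, 0, 0, 0, -1, 0.1, -1, 0, 0, 0, 0, -1, 0.1, -1, 0, 0, 0, 0, -1])

```text
clock: 22.9
ee_pos: [457.8, -207.3, 276.5]
orientation: [0.207, -3.133, 0.007]
contact_force: [0.1, -0.6, -0.7]
finger_gap: 51.5
grasp_force: 20.0
```

>>> step_arm(plan=[0.1, -1, 0, 0, 0, 0, -1, 0.1, -1, 0, 0, 0, 0, -1, 0.1, -1, 0, 0, 0, 0, -1])

```text
clock: 23.15
ee_pos: [461.0, -287.7, 276.6]
orientation: [0.208, -3.134, 0.008]
contact_force: [0.3, -1.1, -0.0]
finger_gap: 51.8
grasp_force: 20.0
```

>>> step_arm(plan=[0, -0.27, 0, 0, 0, 0, -1, 0, -0.27, 0, 0, 0, 0, -1, 0, -0.27, 0, 0, 0, 0, -1, 0, -0.27, 0, 0, 0, 0, -1, 0, -0.27, 0, 0, 0, 0, -1])

```text
clock: 23.57
ee_pos: [465.4, -300.3, 276.8]
orientation: [0.227, -3.132, -0.002]
contact_force: [-0.4, -0.2, -1.0]
finger_gap: 51.8
grasp_force: 20.0
```

```bash
python3 s.py 465 -302 203 98.1
```

```text
t 23.57 p [ 465.4 -300.3  276.8] psi 98.3 tilt [-0.0013  0.0014] gap 51.8 j [ 0.45  0.42  0.06  1.95 -0.03  0.77  2.24]
units [ 0.007 -0.022  0.923] az 0.007
```

>>> step_arm(plan=[0.01, -0.02, 0.4, 0, 0, 0, -1, 0.01, -0.02, 0.8, 0, 0, 0, -1, 0.01, -0.02, 0.9, 0, 0, 0, -1, 0.01, -0.02, 0.93, 0, 0, 0, -1, 0.01, -0.02, 0.93, 0, 0, 0, -1])

```text
clock: 23.98
ee_pos: [464.8, -302.5, 202.7]
orientation: [0.226, -3.132, -0.003]
contact_force: [0.4, 0.5, -0.6]
finger_gap: 51.7
grasp_force: 20.0
```

>>> step_arm(plan=[0, 0, 0, 0, 0, 0, 0.6, 0, 0, 0, 0, 0, 0, 0.6, 0, 0, 0, 0, 0, 0, 0.6, 0, 0, 0, 0, 0, 0, 0.6, 0, 0, 0, 0, 0, 0, 0.6])

```text
clock: 24.4
ee_pos: [465.0, -303.6, 203.4]
orientation: [-0.225, 3.133, -0.001]
contact_force: [0.5, 0.3, 0.2]
finger_gap: 68.5
grasp_force: 0.0
```

>>> step_arm(plan=[0, 0, -0.4, 0, 0, 0, 1, 0, 0, -0.9, 0, 0, 0, 1, 0, 0, -0.94, 0, 0, 0, 1, 0, 0, -0.94, 0, 0, 0, 1])

```text
clock: 24.73
ee_pos: [465.7, -304.2, 281.1]
orientation: [-0.224, 3.128, -0.005]
contact_force: [0.1, -0.6, -1.1]
finger_gap: 84.8
grasp_force: 0.0
```

```bash
python3 s.py 697.8 -138 277 98.1
```

```text
t 24.73 p [ 465.7 -304.2  281.1] psi 98.2 tilt [ 0.0057 -0.0031] gap 84.8 j [ 0.46  0.42  0.06  1.94 -0.03  0.78  2.25]
units [-3.168  1.643  0.062] az 0.003
```

>>> step_arm(plan=[-0.79, 0.41, 0, 0, 0, 0, 1, -0.79, 0.41, 0, 0, 0, 0, 1, -0.79, 0.41, 0, 0, 0, 0, 1])

```text
clock: 24.98
ee_pos: [527.3, -256.7, 277.4]
orientation: [-0.238, 3.129, 0.005]
contact_force: [0.1, 0.7, 0.1]
finger_gap: 86.8
grasp_force: 0.0
```

>>> step_arm(plan=[-0.79, 0.41, 0, 0, 0, 0, 1, -0.79, 0.41, 0, 0, 0, 0, 1, -0.79, 0.41, 0, 0, 0, 0, 1])

```text
clock: 25.23
ee_pos: [585.0, -214.6, 277.0]
orientation: [-0.239, 3.129, 0.006]
contact_force: [0.3, 0.2, 0.0]
finger_gap: 87.1
grasp_force: 0.0
```

>>> step_arm(plan=[-0.79, 0.41, 0, 0, 0, 0, 1, -0.79, 0.41, 0, 0, 0, 0, 1, -0.79, 0.41, 0, 0, 0, 0, 1])

```text
clock: 25.48
ee_pos: [642.5, -172.9, 276.8]
orientation: [-0.238, 3.13, 0.007]
contact_force: [1.0, 1.8, 0.3]
finger_gap: 86.8
grasp_force: 0.0
```

>>> step_arm(plan=[-0.79, 0.41, 0, 0, 0, 0, 1, -0.79, 0.41, 0, 0, 0, 0, 1, -0.79, 0.41, 0, 0, 0, 0, 1, -0.79, 0.41, 0, 0, 0, 0, 1, -0.79, 0.41, 0, 0, 0, 0, 1])

```text
clock: 25.9
ee_pos: [695.4, -138.3, 276.7]
orientation: [0.224, -3.131, 0.0]
contact_force: [0.3, -0.6, -0.4]
finger_gap: 86.8
grasp_force: 0.0
```

```bash
python3 s.py 697.8 -138.2 197 98.1; python3 m2.py l1 lavender_puck:465:-303:0:5 dark_tray:451:-303:8.2:0
```

```text
t 25.9 p [ 695.4 -138.3  276.7] psi 98.2 tilt [-0.003  -0.0004] gap 86.8 j [ 0.11  0.64  0.04  1.56 -0.03  0.95  1.87]
units [-0.033 -0.003  0.997] az 0.003
lavender_puck top [ 472.3 -317.9] 8.8 0.256
lavender_puck side [ 466.9 -302.1] -2.3 0.104
dark_tray top [ 451.2 -305.1] 5.4 0.161
dark_tray side [ 452.5 -303.4] 8.3 0.155
```

View pics/l1.png

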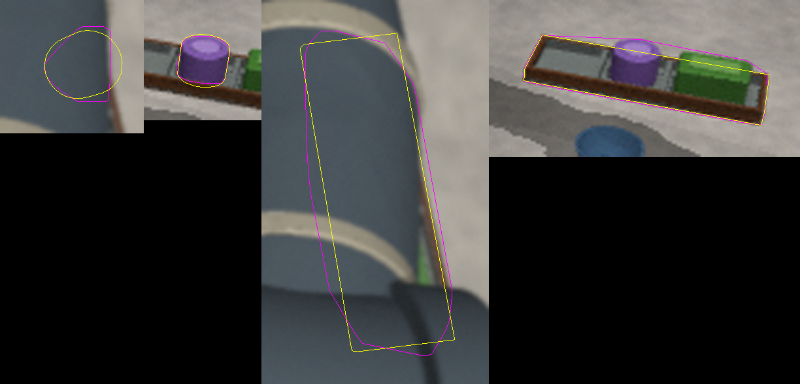

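The side view shows the puck in the middle compartment with the far one free; the arm hides the top view. Grasping the tin.

>>> step_arm(plan=[-0.02, 0, 0.5, 0, 0, 0, 1, -0.02, 0, 1, 0, 0, 0, 1, -0.02, 0, 1, 0, 0, 0, 1, -0.02, 0, 1, 0, 0, 0, 1])

```text
clock: 26.33
ee_pos: [696.2, -138.4, 196.1]
orientation: [0.222, -3.128, -0.001]
contact_force: [0.7, -0.1, 1.2]
finger_gap: 87.0
grasp_force: 0.0
```

>>> step_arm(plan=[0, 0, 0, 0, 0, 0, -1, 0, 0, 0, 0, 0, 0, -1, 0, 0, 0, 0, 0, 0, -1, 0, 0, 0, 0, 0, 0, -1, 0, 0, 0, 0, 0, 0, -1])

```text
clock: 26.75
ee_pos: [698.3, -137.5, 199.8]
orientation: [-0.225, 3.131, -0.001]
contact_force: [-0.4, -0.8, 1.4]
finger_gap: 61.1
grasp_force: 1.1
```

>>> step_arm(plan=[0, 0, 0, 0, 0, 0, -1, 0, 0, 0, 0, 0, 0, -1, 0, 0, 0, 0, 0, 0, -1])

```text
clock: 27.0
ee_pos: [698.3, -137.5, 199.6]
orientation: [-0.225, 3.132, -0.001]
contact_force: [-1.1, 0.5, 6.5]
finger_gap: 59.6
grasp_force: 20.0
```

```bash
python3 s.py 537.1 -291.9 277 98.1
```

```text
t 27.0 p [ 698.3 -137.5  199.6] psi 98.2 tilt [ 0.0016 -0.0003] gap 59.6 j [ 0.11  0.73  0.03  1.59 -0.03  0.82  1.87]
units [ 2.269 -1.622 -0.97 ] az 0.004
```

>>> step_arm(plan=[0, 0, -0.5, 0, 0, 0, -1, 0, 0, -1, 0, 0, 0, -1, 0, 0, -1, 0, 0, 0, -1, 0, 0, -1, 0, 0, 0, -1])

```text
clock: 27.33
ee_pos: [698.8, -137.6, 281.3]
orientation: [-0.224, 3.128, -0.002]
contact_force: [-0.1, 0.7, -2.1]
finger_gap: 59.4
grasp_force: 20.0
```

>>> step_arm(plan=[0.4, -0.27, 0, 0, 0, 0, -1, 0.755, -0.54, 0, 0, 0, 0, -1, 0.755, -0.54, 0, 0, 0, 0, -1, 0.755, -0.54, 0, 0, 0, 0, -1])

```text
clock: 27.67
ee_pos: [641.9, -191.8, 276.5]
orientation: [0.216, -3.13, 0.001]
contact_force: [1.3, 0.7, -1.8]
finger_gap: 59.5
grasp_force: 20.0
```

>>> step_arm(plan=[0.4, -0.27, 0, 0, 0, 0, -1, 0.755, -0.54, 0, 0, 0, 0, -1, 0.755, -0.54, 0, 0, 0, 0, -1, 0.755, -0.54, 0, 0, 0, 0, -1])

```text
clock: 28.0
ee_pos: [589.3, -241.8, 277.1]
orientation: [0.219, -3.132, -0.001]
contact_force: [0.3, 0.9, -1.3]
finger_gap: 59.2
grasp_force: 20.0
```

>>> step_arm(plan=[0.4, -0.27, 0, 0, 0, 0, -1, 0.755, -0.54, 0, 0, 0, 0, -1, 0.755, -0.54, 0, 0, 0, 0, -1, 0.755, -0.54, 0, 0, 0, 0, -1, 0.755, -0.54, 0, 0, 0, 0, -1])

```text
clock: 28.42
ee_pos: [538.3, -290.1, 277.7]
orientation: [-0.228, 3.133, 0.003]
contact_force: [0.1, 0.0, -1.7]
finger_gap: 59.3
grasp_force: 20.0
```

>>> step_arm(plan=[0, 0, 0.6, 0, 0, 0, -1, 0, 0, 0.6, 0, 0, 0, -1, 0, 0, 0.6, 0, 0, 0, -1, 0, 0, 0.6, 0, 0, 0, -1, 0, 0, 0.6, 0, 0, 0, -1])

```text
clock: 28.83
ee_pos: [538.3, -291.1, 231.4]
orientation: [-0.227, 3.131, -0.001]
contact_force: [1.0, 0.2, -1.1]
finger_gap: 59.4
grasp_force: 20.0
```

```bash
python3 s.py 537.1 -291.9 205 98.1; python3 - <<'E'
from h import *
a=r.grab_frame("side")[120:220,320:470];b=r.grab_frame("top")[165:315,415:515]
a=cv2.resize(a,None,fx=3.5,fy=3.5);b=cv2.resize(b,None,fx=2.7,fy=2.7);c=np.zeros((405,800,3),np.uint8);c[:350,:525]=a;c[:405,530:800]=b;cv2.imwrite("pics/t1.png",c)
E
```

```text
t 28.83 p [ 538.3 -291.1  231.4] psi 98.3 tilt [ 0.0022 -0.0005] gap 59.4 j [ 0.39  0.56  0.04  1.84 -0.04  0.74  2.17]
units [ 0.017 -0.007  0.33 ] az 0.006
```

View pics/t1.png

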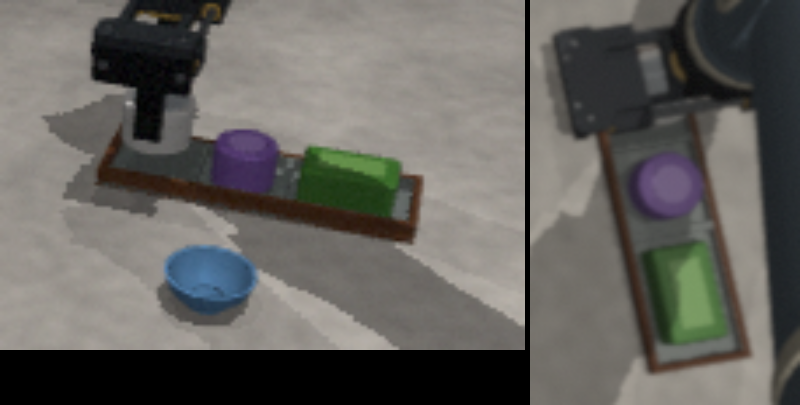

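The side view shows the tin held just above the far compartment, with the puck and the green bar seated. Lowering it slowly while watching the force.

>>> step_arm(plan=[0.006, -0.002, 0.1, 0, 0, 0, -1, 0.006, -0.002, 0.18, 0, 0, 0, -1, 0.006, -0.002, 0.22, 0, 0, 0, -1, 0.006, -0.002, 0.24, 0, 0, 0, -1, 0.006, -0.002, 0.24, 0, 0, 0, -1])

```text
clock: 29.35
ee_pos: [536.3, -291.7, 210.3]
orientation: [0.224, -3.132, -0.001]
contact_force: [-0.3, -0.3, -1.6]
finger_gap: 59.3
grasp_force: 20.0
```

>>> step_arm(plan=[0, 0, 0.03, 0, 0, 0, -1, 0, 0, 0.05, 0, 0, 0, -1, 0, 0, 0.06, 0, 0, 0, -1, 0, 0, 0.07, 0, 0, 0, -1, 0, 0, 0.07, 0, 0, 0, -1])

```text
clock: 29.77
ee_pos: [536.6, -291.8, 205.3]
orientation: [0.225, -3.133, -0.0]
contact_force: [0.4, -0.0, -1.6]
finger_gap: 59.2
grasp_force: 20.0
```

```bash
python3 s.py 537.9 -291.3 204.6 98.1
```

```text
t 29.77 p [ 536.6 -291.8  205.3] psi 98.2 tilt [-0.0001  0.0002] gap 59.2 j [ 0.4   0.6   0.04  1.85 -0.04  0.69  2.18]
units [-0.017  0.003  0.009] az 0.004
```

The tin is below the rim with only its own weight on the wrist, so it is inside the compartment. Releasing.

>>> step_arm(plan=[0, 0, 0.005, 0, 0, 0, 0.7, 0, 0, 0.005, 0, 0, 0, 0.7, 0, 0, 0.005, 0, 0, 0, 0.7, 0, 0, 0.005, 0, 0, 0, 0.7, 0, 0, 0.005, 0, 0, 0, 0.7])

```text
clock: 30.18
ee_pos: [536.7, -291.8, 205.2]
orientation: [-0.225, 3.133, -0.0]
contact_force: [0.0, -0.0, -0.0]
finger_gap: 73.3
grasp_force: 0.0
```

>>> step_arm(plan=[0, 0, -0.3, 0, 0, 0, 1, 0, 0, -0.7, 0, 0, 0, 1, 0, 0, -1, 0, 0, 0, 1, 0, 0, -1, 0, 0, 0, 1])

```text
clock: 30.52
ee_pos: [538.2, -292.8, 290.5]
orientation: [-0.224, 3.125, -0.008]
contact_force: [0.3, -0.4, 0.5]
finger_gap: 85.8
grasp_force: 0.0
```

>>> step_arm(plan=[-0.8, 1, -1, 0, 0, 0, 1, -0.8, 1, -1, 0, 0, 0, 1, -0.8, 1, -1, 0, 0, 0, 1, -0.8, 1, -1, 0, 0, 0, 1])

```text
clock: 30.85
ee_pos: [592.9, -196.7, 369.8]
orientation: [-0.239, 3.122, 0.003]
contact_force: [1.1, 0.7, -0.6]
finger_gap: 87.0
grasp_force: 0.0
```

>>> step_arm(plan=[0, 1, 0, 0, 0, 0, 1, 0, 1, 0, 0, 0, 0, 1, 0, 1, 0, 0, 0, 0, 1])

```text
clock: 31.1
ee_pos: [576.9, -115.4, 364.5]
orientation: [0.243, -3.131, -0.01]
contact_force: [0.1, 1.2, -1.1]
finger_gap: 86.9
grasp_force: 0.0
```

>>> step_arm(plan=[0, 1, 0, 0, 0, 0, 1, 0, 1, 0, 0, 0, 0, 1, 0, 1, 0, 0, 0, 0, 1])

```text
clock: 31.35
ee_pos: [564.8, -36.5, 364.5]
orientation: [0.243, -3.131, -0.009]
contact_force: [-0.1, 1.0, -0.1]
finger_gap: 87.2
grasp_force: 0.0
```

>>> step_arm(plan=[0, 1, 0, 0, 0, 0, 1, 0, 1, 0, 0, 0, 0, 1, 0, 1, 0, 0, 0, 0, 1, 0, 1, 0, 0, 0, 0, 1])

```text
clock: 31.68
ee_pos: [553.9, 36.7, 364.7]
orientation: [0.234, -3.132, -0.001]
contact_force: [-0.3, -0.9, 0.2]
finger_gap: 87.6
grasp_force: 0.0
```

```bash
python3 s.py; python3 - <<'E'
from h import *
A=r.grab_frame("side");B=r.grab_frame("top")
a=cv2.resize(A[140:200,330:450],None,fx=4,fy=4);b=cv2.resize(B[165:315,415:515],None,fx=3,fy=3);c=np.zeros((600,800,3),np.uint8);c[:240,:480]=a;c[:450,490:790]=b
d=cv2.resize(A,None,fx=.75,fy=.75);c[250:550,:480]=d;cv2.imwrite("pics/end.png",c)
E
```

```text
t 31.68 p [553.9  36.7 364.7] psi 98.6 tilt [-0.0006  0.0009] gap 87.6 j [-0.1   0.32 -0.05  1.87  0.02  0.96  1.56]
```

View pics/end.png

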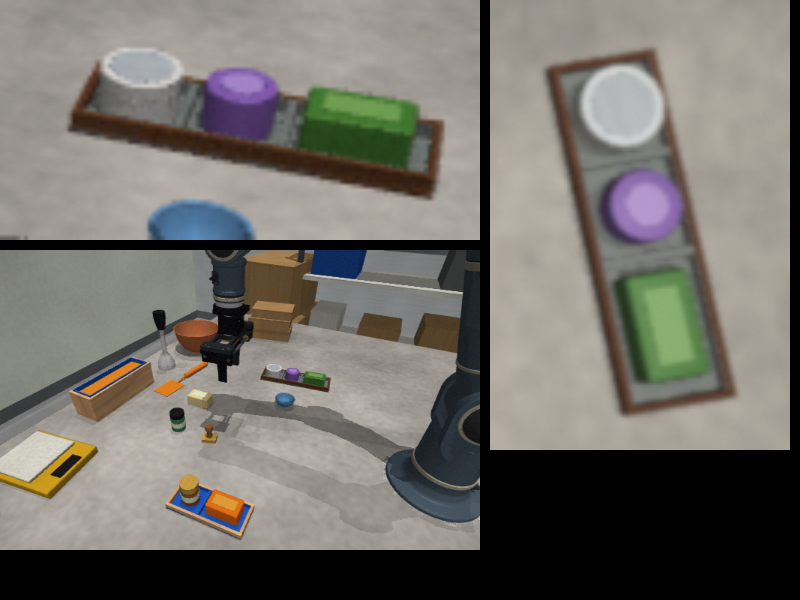

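The final views show all five items flat in their own compartments. The cream bar and the green jar stand where they were, and the gripper is clear.

>>> step_arm(plan=[0, 0, 0, 0, 0, 0, 1, 0, 0, 0, 0, 0, 0, 1, 0, 0, 0, 0, 0, 0, 1])

```text
clock: 32.03
ee_pos: [554.4, 32.7, 364.9]
orientation: [0.221, -3.134, 0.0]
contact_force: [0.2, 0.1, -0.3]
finger_gap: 87.0
grasp_force: 0.0
```

```bash
python3 -c "
from bench import r
print(r.close_job())"
```

```text
the job is handed in; nothing more can be done
None
```

Both gift sets are packed as asked, in about 32 s of robot time, and the job is handed in; the final pictures show all five items seated in their own compartments, with the cream bar and green jar left where they stood.

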